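Turn the mask stand to the gold mark

TASK

Turn the mask painter's turntable by pushing its red lever post around the arc with the fingertips, gently and without gripping it, until the steel lever arm lies across the middle of the gold mark, with gold showing on both sides of the arm, not at the blue one. Leave it standing still there and draw back clear of it. Do not touch the freshly painted mask on the turntable, and leave the jar, the can and the brush where they are.

Things in the scene. Friction and masses are not known exactly. Their poses are not given: they have to be found in the camera images.
- dial_axis (a point): The turntable's vertical axis, at the top face of its fixed round black base plate (radius 190 mm, 12 mm thick, lying on the bench, with white tick lines every 10 degrees). The turning ring on it (aluminium, wooden top) has radius 95 mm and reaches 43 mm above the bench. This point's own axes turn with the ring: its -x axis points along the lever arm, z is up.
- lever_post (a point): Red upright round post on the end of the lever, 18 mm in diameter, from 26 to 95 mm above the bench; this point is on its centre line at 65 mm. It stands 205 mm from the turntable's axis, just outside the base plate. The lever arm from ring to post is a straight steel bar, 8 mm wide, 26 to 34 mm above the bench. Push the post sideways, along its arc, either way round. It moves against steady friction of about 2 N at the post and stays where it is left; there is no spring.
- ring (a joint): Angle of the turntable: 0 when the lever arm points along the stand's own -x axis (roughly towards the robot), growing anticlockwise seen from above (the post then goes towards -y when it is on the robot's side); stops at -1.35 and 1.35 rad.
- gold (a point): Gold disc, 20 mm in diameter, 5 mm high, fixed on the base plate: the mark to set. This point is the centre of its top, 17 mm above the bench, 117 to 177 mm from the axis. The lever arm passes 9 mm above it. It lies to one side of the lever's starting place, at 0.3 to 1.25 rad, left or right.
- blue (a point): Blue disc of the same size, fixed on the base plate on the other side of the lever's starting place: not the mark to set. This point is the centre of its top.
- mask_mid (a point): White and gold face mask with wet paint, lying face up on the turntable and turning with it; about 190 x 140 mm, its chin towards the lever, its nose 120 mm above the bench at the highest. This point is inside the mask, on the turntable's axis, 70 mm above the bench. Not to be touched.
- jar_mid (a point): Gold-coloured paint jar with a dark lid, 54 mm in diameter, 65 mm high, standing loose on the bench beside the base plate; this point is its centre, half-way up. To be left alone.
- can_mid (a point): Small red can, 50 mm in diameter, 85 mm high, standing loose on the bench beside the base plate; this point is its centre, half-way up. To be left alone.
- brush: Brush, 190 mm long, lying loose on the bench between the turntable and the robot; the origin is at its underside near the middle, its x axis runs along it. To be left alone.

How it is judged:
By the outcome, as a careful person would: the job done as asked, in the order asked, and still so for the second after the job is handed in, with the robot touching nothing.
It also fails if it takes over 38 s, if anything falls off the work surface, if the arm or the gripper's body presses on something with over 40 N, if the wrist force passes 120 N, or if a joint passes its speed limit or range.

ROBOT

A 6-joint arm with a two-finger parallel gripper is mounted at the origin on the work surface. World frame = base frame: x ahead of the robot, y to its left, z up, the work surface at z = 0. Lengths are in mm, angles in rad, forces in N, time in s.
With the tool pointing down it reaches from about 350 to 975 mm from the base axis. Payload 7.1 kg.
Tool frame: the origin (TCP) lies at the very end of the fingers, on their centre line; the grasp point (between the pads) lies ctrl.hold_point_z behind it (ctrl.hold_point_z is the distance from the TCP to the grasp point, in mm); z points along the fingers, y is the line along which they close (so a half turn about z gives the same grasp; the last joint's range is limited). The gripper opens to 88 mm and grips with 3 to 60 N. Pads are 20 mm wide; open, the fingers measure 115 mm over their backs; the gripper's body (75 mm by 178 mm) begins 61 mm behind the grasp point.
Start: joints at [1.109, 0.423, 1.63, -0, 1.089, -0.019], TCP at [267.762, 564.719, 184.875] pointing down, gripper open.
Joint ranges: [-3, 3], [-0.9, 2.11], [0.09, 2.58], [-1.31, 4.45], [0.11, 2.69], [-2.54, 2.54]. Speed limits (rad/s): [2.39, 2.39, 3.01, 3.14, 3.14, 3.14].

INTERFACE

Orientations are given as a rotation vector (axis times angle).
In Python, from workcell import ctrl gives the robot as it stands. The module is installed in compiled form; this text tells all that it offers.
- The arm moves only by the shell command python3 -m creep 'ROWS'. ROWS is JSON, a list of rows, each an object with "translation": the shift along the tool's x, y, z in mm, a list of three; "angular": the turn, a rotation vector about the tool's x, y, z in rad, a list of three; "jaw": the opening, from 0 (shut) to 1 (fully open). A call has exactly 8 rows; each row is the pose to reach, as a shift and turn from the pose commanded when the call began, along the tool's axes at that moment; what a row does not reach only later rows make up. A row lasts 1/8 s, in which the tool goes at most 62.5 mm and 10.7 degrees, less where a joint would pass 70% of its speed; a pose out of reach is approached as far as the arm can. A call with a gripper value outside its range is refused whole. The fingers move at their own pace and stop on an object; the grip force is fixed at half the most. Time passes only in rows, so rows that repeat a pose let the fingers close, or fill a call up. It gives the time, the measured TCP pose, the force, the opening and the grip force at its end, in the units of the state.
- ctrl.get_obs(): the state, without advancing time (a new reading comes with each control period).
- ctrl.get_image(name): name is "side" or "top" or "wrist"; returns the picture (480x640x3 uint8, red, green, blue); there is no depth.
- ctrl.camera_info(name): a dict with "camera_matrix" (3x3 intrinsics, pixels), "world_from_camera" (4x4, takes a point from camera to world coordinates). Camera axes: x right, y up, looking along -z (the intrinsics and any distortion apply to the point x, -y, -z); pixel columns grow to the right and rows downward; lengths in mm; the calibration is good to about 2 mm. A picture is of the moment at which its call begins: read the wrist's pose just before it. camera_info takes no time and is no camera call; for the wrist camera it gives the pose at the moment of the call.
- ctrl.close_job(): hands the job in; it is judged then, once.
Trained networks look in the newest picture that a camera, given by its name, has taken for a name from the list of things; names that differ only in an ending like _2 or _b are one class to them, and where a whole thing is asked for, a point or a joint stands for the part that bears it (a point fixed in the world has none). Each returns a list of dicts, best first, with "score" (0 to 1); they miss things now and then, are a little off and sometimes report something else, mostly with a low value. They report only what shows in the picture. A call takes as long as a camera call.
- ctrl.look_for(camera, label): "rect" ([left, top, right, bottom] in pixels, round what is visible of it).
The state is a dict: "t": time; "qpos": joint angles; "qvel": joint speeds; "joint_torque": joint torques, N m; "ee_pos": TCP position; "orientation": TCP orientation; "ft_force": force on the tool from outside, world axes, zero at the start; "moment": the same for the moment, N m; "width": finger opening in mm; "grasp_force": force on a finger pad.
Only numpy, scipy, OpenCV 4.12 (cv2) and the standard library are available. Lean on these libraries where they do the work, as an engineer would, in place of code of your own. Each camera call takes 0.05 s, during which the arm holds its last target. There are 200 camera calls.

## Working session

There is one attempt and no reset: what is moved stays moved. The work goes in short steps, Python scripts to look and compute and a shell command to move; the robot and the scene stay as the last step left them, time stands still between calls to the robot, and variables do not carry over. Pictures are saved under pics/ and viewed, at most 10 in all, crops included, and the job is handed in when it is done.

```bash
mkdir -p pics; cat > h.py <<'E'
import numpy as np, cv2
from workcell import ctrl
def pix2w(cam,u,v,z):
    i=ctrl.camera_info(cam);K=np.array(i["camera_matrix"]);T=np.array(i["world_from_camera"])
    r=np.linalg.inv(K)@[u,v,1];d=T[:3,:3]@[r[0],-r[1],-r[2]];o=T[:3,3]
    return o+d*(z-o[2])/d[2]
def w2pix(cam,p):
    i=ctrl.camera_info(cam);K=np.array(i["camera_matrix"]);T=np.array(i["world_from_camera"])
    c=T[:3,:3].T@(np.array(p)-T[:3,3]);q=K@[c[0],-c[1],-c[2]];return q[:2]/q[2]
E
python3 - <<'E'
from h import *
for c in("top","side"):
    cv2.imwrite(f"pics/{c}0.png",ctrl.get_image(c)[:,:,::-1])
Z=dict(dial_axis=12,lever_post=65,gold=17,blue=17,mask_mid=70,jar_mid=32,can_mid=42,brush=5)
for c in("top","side"):
  for n,z in Z.items():
    for d in ctrl.look_for(c,n)[:2]:
        r=d["rect"];print(c,n,round(d["score"],2),np.round(r),pix2w(c,(r[0]+r[2])/2,(r[1]+r[3])/2,z).round())
o=ctrl.get_obs();print(o["t"],o["ee_pos"],o["orientation"],o["width"],ctrl.hold_point_z)
E
```

```text
top dial_axis 0.81 [307. 123. 423. 284.] [648. -55.  12.]
top lever_post 0.94 [305. 123. 424. 283.] [639. -49.  65.]
top lever_post 0.24 [431. 212. 441. 225.] [ 615. -173.   65.]
top gold 0.47 [433. 216. 443. 224.] [ 618. -187.   17.]
top blue 0.62 [316. 239. 330. 257.] [562.  23.  17.]
top mask_mid 0.66 [303. 125. 422. 283.] [636. -45.  70.]
top jar_mid 0.57 [205. 248. 240. 275.] [534. 201.  32.]
top can_mid 0.59 [486. 145. 532. 177.] [ 724. -309.   42.]
top brush 0.72 [353. 316. 462. 344.] [ 417. -135.    5.]
side dial_axis 0.75 [337. 179. 444. 301.] [687. -42.  12.]
side lever_post 0.97 [339. 184. 439. 301.] [636. -96.  65.]
side gold 0.23 [340. 186. 440. 301.] [678. -53.  17.]
side blue 0.6 [310. 240. 323. 246.] [561.  21.  17.]
side mask_mid 0.66 [340. 183. 442. 302.] [ 634. -103.   70.]
side jar_mid 0.85 [246. 176. 274. 214.] [538. 202.  32.]
side jar_mid 0.65 [253. 286. 341. 367.] [ 415. -152.   32.]
side can_mid 0.78 [495. 279. 535. 336.] [ 721. -309.   42.]
side brush 0.97 [254. 287. 343. 368.] [ 428. -132.    5.]
0.9 [267.7653238  564.69806797 184.87710045] [-6.89869637e-01 -3.06490232e+00  6.72570843e-05] 87.55968300807315 18.700000000000003
```

View pics/top0.png

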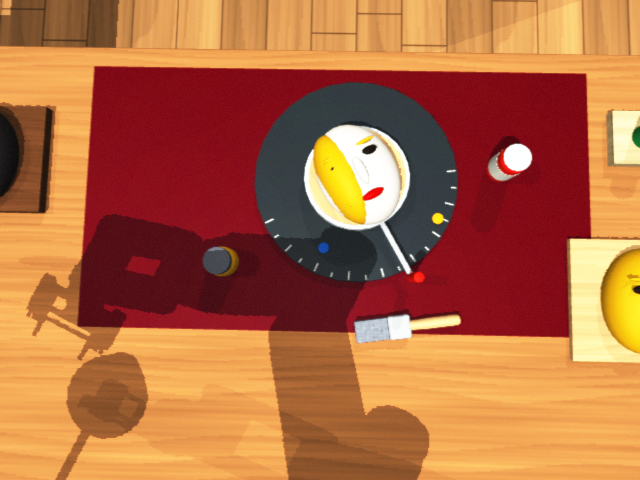

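View pics/side0.png

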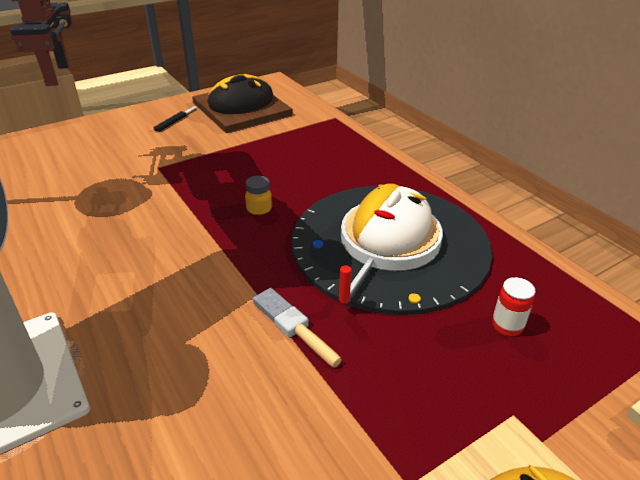

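Top view: base plate centred near (356,182), lever from (385,225) to the red post at (419,277), gold disc at (438,218), blue at (323,247). Brush is below the post; the can is at (512,160), the jar at (221,261). The detector's `lever_post` rect is the mask and ring, so I'll locate the post by colour.

```bash
cat > m.py <<'E'
from h import *
def blob(im,box,f):
    x0,y0,x1,y1=box;s=im[y0:y1,x0:x1].astype(int);m=f(s[...,0],s[...,1],s[...,2]);v,u=np.nonzero(m);return u+x0,v+y0
red=lambda r,g,b:(r>190)&(g<60)&(b<60)
gold=lambda r,g,b:(r>170)&(g>130)&(b<90)
E
python3 - <<'E'
from m import *
t=cv2.imread("pics/top0.png")[:,:,::-1];s=cv2.imread("pics/side0.png")[:,:,::-1]
u,v=blob(t,(405,265,435,292),red);P=pix2w("top",u.mean(),v.mean(),95);print("post top",len(u),u.mean(),v.mean(),P)
u,v=blob(s,(330,255,360,312),red);print("post side",u.min(),u.max(),v.min(),v.max(),pix2w("side",u.mean(),v.mean(),62))
u,v=blob(t,(428,208,448,230),gold);G=pix2w("top",u.mean(),v.mean(),17);print("gold",len(u),G)
u,v=blob(s,(404,290,426,306),gold);print("gold side",len(u),pix2w("side",u.mean(),v.mean(),17))
# plate: ellipse from rim points on the dark mask
g=((t.max(2)<75)&(t[...,0]<70)).astype(np.uint8);g[:,:250]=0;g[:, 465:]=0
e=[pix2w("top",*p,12)[:2] for p in [(256,182),(457,182),(356,83),(356,282)]];print(np.round(e))
A=np.array([e[2][0]/2+e[3][0]/2,e[0][1]/2+e[1][1]/2]);
a=lambda p:np.arctan2(-(p[1]-A[1]),-(p[0]-A[0]))
print("A",A,"rP",np.hypot(*(P[:2]-A)),"rG",np.hypot(*(G[:2]-A)),a(P),a(G),a(G)-a(P))
print("goal post",A+205*(G[:2]-A)/np.hypot(*(G[:2]-A)))
from scipy.spatial.transform import Rotation as R
o=ctrl.get_obs();print(R.from_rotvec(o["orientation"]).as_matrix().round(3))
E
```

```text
post top 99 418.4949494949495 277.020202020202 [ 513.06534433 -136.53320767   95.        ]
post side 340 350 266 272 [ 533.27126093 -108.96113481   62.        ]
gold 100 [ 622.10453527 -186.79214958   17.        ]
gold side 80 [ 619.98427304 -188.43871181   17.        ]
[[ 684.  149.]
 [ 691. -224.]
 [ 878.  -34.]
 [ 502.  -40.]]
A [689.89054735 -37.48679601] rP 202.67546492137612 rG 163.972656370132 0.5105929232491213 1.1446133094674904 0.6340203862183691
goal post [ 605.14390249 -224.14961016]
[[-0.904  0.428 -0.   ]
 [ 0.428  0.904 -0.   ]
 [-0.    -0.    -1.   ]]
```

```bash
cat > plan.py <<'E'
from h import *
from scipy.spatial.transform import Rotation as R
A=np.array([689.9,-37.5])
def cur():
    o=ctrl.get_obs();return np.array(o["ee_pos"]),R.from_rotvec(o["orientation"]),o
def tool(yaw): # tool y along yaw, z down
    y=np.array([np.cos(yaw),np.sin(yaw),0]);z=np.array([0,0,-1.]);return R.from_matrix(np.c_[np.cross(y,z),y,z])
def arc(th,gap,z,r=205): # TCP behind post at lever angle th; gap= distance post centre to TCP along tangent
    t=np.array([np.sin(th),-np.cos(th)]);p=A-r*np.array([np.cos(th),np.sin(th)])-gap*t
    return np.r_[p,z],np.arctan2(t[1],t[0])
def rows(targets,start=None):
    p,r,_=cur() if start is None else (*start,0)
    for q,yaw in targets:
        print((r.inv().apply(q-p)).round(1).tolist(),(r.inv()*tool(yaw)).as_rotvec().round(3).tolist())
E
python3 - <<'E'
from plan import *
p,r,o=cur();g,y1=arc(.51,35,185);y0=np.arctan2(*r.as_matrix()[:2,1][::-1]);print(g,y0,y1)
T=[(p+(g-p)*k/14,y0+(y1-y0)*k/14) for k in range(1,15)]
rows(T[:8]);print();rows(T[8:],(T[7][0],tool(T[7][1])))
E
```

```text
[ 493.90117229 -107.03027784  185.        ] 1.128001849154721 -1.0607963267948965
[-35.2, -36.4, -0.0] [-0.0, 0.0, 0.156]
[-70.3, -72.9, -0.0] [-0.0, 0.0, 0.313]
[-105.5, -109.3, -0.0] [-0.0, 0.0, 0.469]
[-140.6, -145.7, -0.0] [-0.0, 0.0, 0.625]
[-175.8, -182.2, -0.0] [-0.0, 0.0, 0.782]
[-210.9, -218.6, -0.0] [-0.0, 0.0, 0.938]
[-246.1, -255.0, -0.1] [-0.0, 0.0, 1.094]
[-281.2, -291.5, -0.1] [-0.0, 0.0, 1.251]

[-45.6, 21.9, -0.0] [0.0, 0.0, 0.156]
[-91.3, 43.8, -0.0] [0.0, 0.0, 0.313]
[-136.9, 65.7, -0.0] [0.0, 0.0, 0.469]
[-182.6, 87.6, -0.0] [0.0, 0.0, 0.625]
[-228.2, 109.5, -0.0] [0.0, 0.0, 0.782]
[-273.9, 131.4, -0.1] [0.0, 0.0, 0.938]
```

```bash
python3 -m creep '[{"translation":[-35,-36,0],"angular":[0,0,0.156],"jaw":0},{"translation":[-70,-73,0],"angular":[0,0,0.313],"jaw":0},{"translation":[-105,-109,0],"angular":[0,0,0.469],"jaw":0},{"translation":[-141,-146,0],"angular":[0,0,0.625],"jaw":0},{"translation":[-176,-182,0],"angular":[0,0,0.782],"jaw":0},{"translation":[-211,-219,0],"angular":[0,0,0.938],"jaw":0},{"translation":[-246,-255,0],"angular":[0,0,1.094],"jaw":0},{"translation":[-281,-291,0],"angular":[0,0,1.251],"jaw":0}]'
python3 -m creep '[{"translation":[-46,22,0],"angular":[0,0,0.156],"jaw":0},{"translation":[-91,44,0],"angular":[0,0,0.313],"jaw":0},{"translation":[-137,66,0],"angular":[0,0,0.469],"jaw":0},{"translation":[-183,88,0],"angular":[0,0,0.625],"jaw":0},{"translation":[-228,110,0],"angular":[0,0,0.782],"jaw":0},{"translation":[-274,131,0],"angular":[0,0,0.938],"jaw":0},{"translation":[-274,131,0],"angular":[0,0,0.938],"jaw":0},{"translation":[-274,131,0],"angular":[0,0,0.938],"jaw":0}]'
python3 - <<'E'
from plan import *
p,r,o=cur();print(o["t"],p,o["width"],o["ft_force"])
cv2.imwrite("pics/top1.png",ctrl.get_image("top")[:,:,::-1]);im=ctrl.get_image("wrist");cv2.imwrite("pics/w1.png",im[:,:,::-1])
print(w2pix("wrist",(511,-138,95)),w2pix("wrist",(622,-187,17)),w2pix("wrist",[*A,43]))
g,y=arc(.51,35,58);rows([(g,y)])
E
```

```text
t: 1.9
ee_pos: [397.5, 179.9, 185.2]
orientation: [2.359, 2.075, 0.001]
ft_force: [1.7, 0.8, -0.2]
width: 11.3
grasp_force: 0.0
t: 2.9
ee_pos: [492.9, -106.4, 184.7]
orientation: [-3.039, -0.792, 0.001]
ft_force: [-0.5, -0.4, 0.1]
width: 0.1
grasp_force: 0.0
2.9 [ 492.87482603 -106.40578909  184.66940447] 0.13804064911958416 [-0.53443096 -0.42640316  0.05954629]
[371.62176436 229.3089446 ] [475.35912503 126.21027054] [372.52913425 -64.24254022]
[0.3, 1.8, 126.8] [-0.001, 0.0, 0.002]
```

View pics/w1.png

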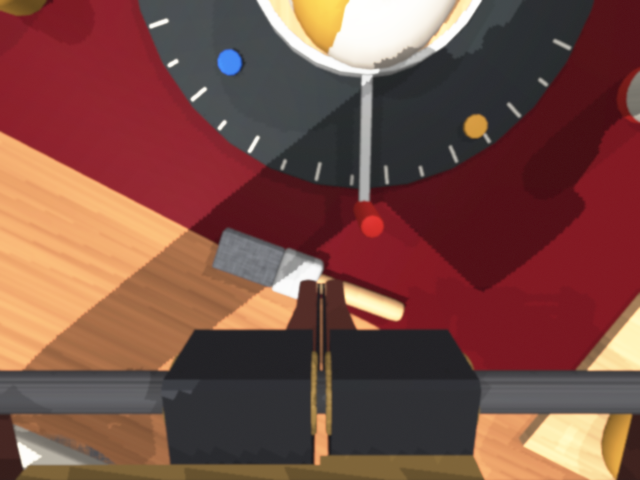

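Wrist view: post top at (372,226), gold at (476,126), both within 3 px of the predictions. The closed fingertips stand clear to the left of the post, so I can descend there.

```bash
python3 - <<'E'
from plan import *
p,r,o=cur();print("cam rel TCP",np.array(ctrl.camera_info("wrist")["world_from_camera"])[:3,3]-p)
E
python3 -m creep '[{"translation":[0,1,30],"angular":[0,0,0],"jaw":0},{"translation":[0,1,60],"angular":[0,0,0],"jaw":0},{"translation":[0,1,90],"angular":[0,0,0],"jaw":0},{"translation":[0,1,115],"angular":[0,0,0],"jaw":0},{"translation":[0,1,126],"angular":[0,0,0],"jaw":0},{"translation":[0,3,126],"angular":[0,0,0],"jaw":0},{"translation":[0,6,126],"angular":[0,0,0],"jaw":0},{"translation":[0,9,126],"angular":[0,0,0],"jaw":0}]'
python3 - <<'E'
from plan import *
T=[arc(.51+max(0,.03*(k-2)),max(20,26-3*k),58) for k in range(1,9)]
rows(T)
cv2.imwrite("pics/w2.png",ctrl.get_image("wrist")[:,:,::-1])
E
```

```text
cam rel TCP [ 64.10651068  35.97936164 201.59149613]
t: 4.0
ee_pos: [498.6, -114.8, 59.8]
orientation: [3.039, 0.792, 0.002]
ft_force: [0.5, -0.5, -0.2]
width: 0.5
grasp_force: 0.0
[-0.3, 2.9, 1.8] [0.001, -0.001, -0.0]
[-0.3, 5.9, 1.8] [0.001, -0.001, -0.0]
[-0.8, 12.0, 1.8] [0.001, -0.001, -0.03]
[-1.2, 18.2, 1.8] [0.001, -0.001, -0.06]
[-1.3, 24.4, 1.8] [0.001, -0.001, -0.09]
[-1.2, 30.6, 1.8] [0.001, -0.001, -0.12]
[-1.0, 36.8, 1.9] [0.001, -0.001, -0.15]
[-0.6, 42.9, 1.9] [0.001, -0.001, -0.18]
```

View pics/w2.png

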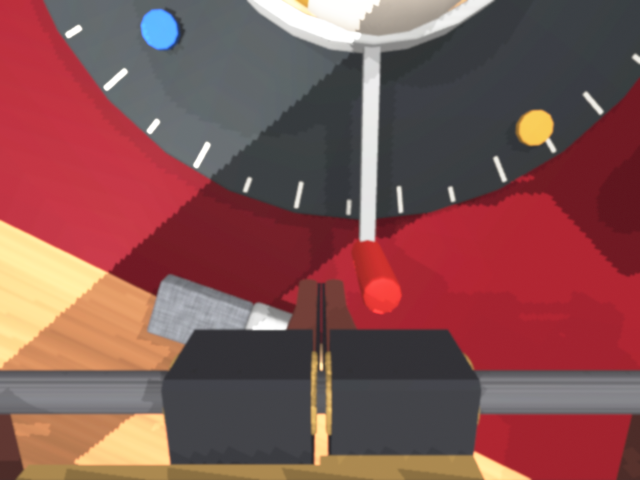

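The fingertip is just left of the post, which sits at (375,275), with no contact yet. Now a slow push along the arc.

```bash
python3 -m creep '[{"translation":[0,3,1],"angular":[0,0,0],"jaw":0},{"translation":[0,6,1],"angular":[0,0,0],"jaw":0},{"translation":[-1,11,1],"angular":[0,0,-0.03],"jaw":0},{"translation":[-1,16,1],"angular":[0,0,-0.06],"jaw":0},{"translation":[-1,21,1],"angular":[0,0,-0.08],"jaw":0},{"translation":[-1,26,1],"angular":[0,0,-0.1],"jaw":0},{"translation":[-1,31,1],"angular":[0,0,-0.12],"jaw":0},{"translation":[-1,36,1],"angular":[0,0,-0.145],"jaw":0}]'
cat > see.py <<'E'
from m import *
import sys
from plan import cur,A
im=ctrl.get_image("top");cv2.imwrite(f"pics/{sys.argv[1]}.png",im[:,:,::-1])
w=ctrl.get_image("wrist");cv2.imwrite(f"pics/{sys.argv[1]}w.png",w[:,:,::-1])
p,r,o=cur();d=A-p[:2]
u,v=blob(im,(405,200,475,292),red)
if len(u)>15:
    P=pix2w("top",u.mean(),v.mean(),95);print("top post",len(u),P,"th",np.arctan2(*(A-P[:2])[::-1]))
# post by wrist: red
u,v=blob(w,(280,150,480,330),lambda r,g,b:(r>130)&(g<60)&(b<60))
print("TCP th",np.arctan2(d[1],d[0]),"r",np.hypot(*d),p,o["t"])
E
python3 see.py s3
```

```text
t: 5.05
ee_pos: [514.6, -146.7, 57.9]
orientation: [2.974, 1.013, 0.0]
ft_force: [-0.6, -0.7, -0.6]
width: 0.2
grasp_force: 0.0
TCP th 0.5583032473494303 r 206.41984031254728 [ 514.82394266 -146.85046694   57.90390735] 5.15
```

View pics/s3w.png

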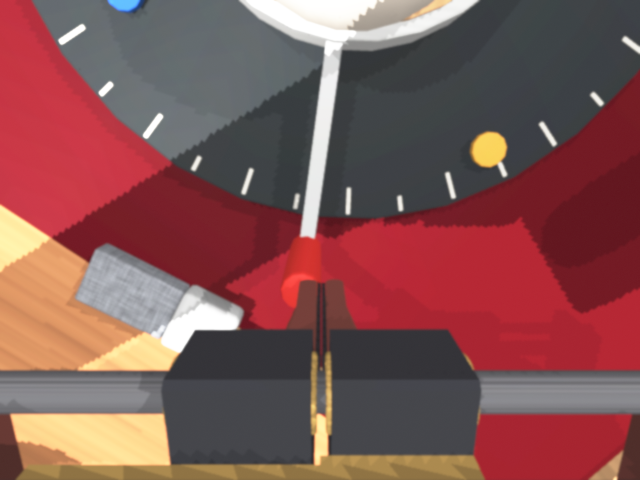

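The lever hasn't moved relative to the ticks: gold is still about 3.5 ticks away. The fingers have slid past on the outer side of the post, at (303,270), without touching it. I'll check the radial offset.

```bash
python3 - <<'E'
from m import *
from plan import *
p,r,o=cur();print(p,o["ft_force"])
print("TCP px",w2pix("wrist",p),"post model top/bottom",w2pix("wrist",(511,-137.6,95)),w2pix("wrist",(511,-137.6,26)))
# observed: gold, lever bar bottom/post base in wrist
for n,u,v,z in[("gold",489,149,17),("post base edge",309,238,34),("post top c",301,291,95),("bar inner",333,43,34)]:
    print(n,pix2w("wrist",u,v,z).round(1))
# top pic crop
im=cv2.imread("pics/s3.png")[180:320,340:500];cv2.imwrite("pics/s3c.png",cv2.resize(im,None,fx=4.5,fy=4,interpolation=2))
E
```

```text
[ 514.82394266 -146.85046694   57.90390735] [-0.3571304  -0.52523079  0.62182329]
TCP px [321.21805611 271.31808344] post model top/bottom [299.04645556 294.9865626 ] [304.97182856 248.85504701]
gold [ 622.  -187.2   17. ]
post base edge [ 519.7 -134.3   34. ]
post top c [ 513.  -137.2   95. ]
bar inner [608.5 -82.4  34. ]
```

View pics/s3c.png

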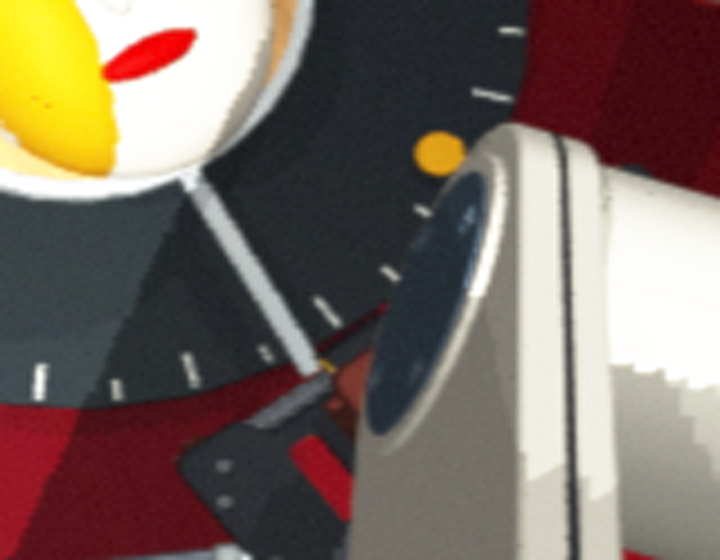

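```bash
python3 - <<'E'
from m import *
from plan import *
p,r,o=cur();s=ctrl.get_image("side")[:,:,::-1].copy();w=cv2.imread("pics/s3w.png")
print("side TCP px",w2pix("side",p),"post top/bot",w2pix("side",(513,-137,95)),w2pix("side",(513,-137,26)), w2pix("side",p+[0,0,60]))
print(ctrl.camera_info("wrist")["camera_matrix"]);print(r.inv().apply(np.array(ctrl.camera_info("wrist")["world_from_camera"])[:3,3]-p))
a=cv2.resize(s[210:330,300:400],(400,480),interpolation=0);b=cv2.resize(w[220:340,270:370],(400,480),interpolation=0)
cv2.imwrite("pics/cmp.png",np.hstack([a,b]))
E
```

```text
side TCP px [349.11575133 288.27243824] post top/bot [345.45768803 267.65515518] [343.96126478 299.42859692] [350.66914196 259.51912493]
[[408.86423797   0.         320.82308566]
 [  0.         408.86423797 240.21982301]
 [  0.           0.           1.        ]]
[  73.44776854   -0.39361628 -201.5537209 ]
```

View pics/cmp.png

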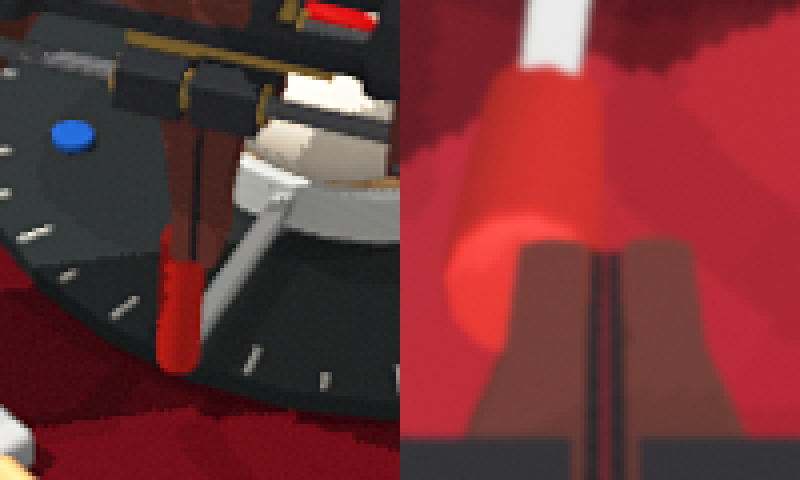

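```bash
python3 - <<'E'
from plan import *
p,r,o=cur();print("TCP",p,o["width"])
for z in (58,75,85,95,105): print(z,pix2w("wrist",321.5,280.5,z).round(1),pix2w("side",349.2,275.5,z).round(1))
print("near post edge from side at post bottom", pix2w("side",344,302,26),"top",pix2w("side",341,267,95))
E
```

```text
TCP [ 514.56910874 -146.59785396   57.84971034] 0.44282612054071324
58 [ 510.6 -149.8   58. ] [ 532.4 -122.3   58. ]
75 [ 515.9 -145.8   75. ] [ 520.9 -137.3   75. ]
85 [ 518.9 -143.4   85. ] [ 514.1 -146.2   85. ]
95 [ 522. -141.   95.] [ 507.4 -155.    95. ]
105 [ 525.1 -138.6  105. ] [ 500.6 -163.9  105. ]
near post edge from side at post bottom [ 509.66210817 -141.90754727   26.        ] top [ 507.99439089 -131.99594151   95.        ]
```

Triangulating, the closed fingertips end about 38 mm above the reported TCP, at z≈97. They skimmed just over the 95 mm post. I'll back up along the path, go about 30 mm lower and push again.

```bash
python3 - <<'E'
from plan import *
T=[arc(.51,g,z) for g,z in((0,62),(18,62),(36,62),(36,45),(36,28),(30,28))]
rows(T)
E
```

```text
[2.7, -9.3, -4.2] [0.0, -0.0, 0.145]
[5.2, -27.1, -4.2] [0.0, -0.0, 0.145]
[7.8, -45.0, -4.2] [0.0, -0.0, 0.145]
[7.8, -45.0, 12.8] [0.0, -0.0, 0.145]
[7.8, -45.0, 29.8] [0.0, -0.0, 0.145]
[7.0, -39.0, 29.8] [0.0, -0.0, 0.145]
```

```bash
python3 -m creep '[{"translation":[3,-9,-5],"angular":[0,0,0.07],"jaw":0},{"translation":[5,-27,-5],"angular":[0,0,0.145],"jaw":0},{"translation":[8,-45,-5],"angular":[0,0,0.145],"jaw":0},{"translation":[8,-45,12],"angular":[0,0,0.145],"jaw":0},{"translation":[8,-45,30],"angular":[0,0,0.145],"jaw":0},{"translation":[8,-45,30],"angular":[0,0,0.145],"jaw":0},{"translation":[8,-42,30],"angular":[0,0,0.145],"jaw":0},{"translation":[8,-39,30],"angular":[0,0,0.145],"jaw":0}]'
python3 - <<'E'
from plan import *
rows([arc(.51+max(0,.02*(k-3)),max(18,30-4*k),28) for k in range(1,9)])
E
```

```text
t: 6.2
ee_pos: [497.7, -111.0, 28.2]
orientation: [3.04, 0.792, 0.001]
ft_force: [-0.7, 0.1, 0.8]
width: 0.5
grasp_force: 0.0
[-1.4, 3.7, 0.2] [0.001, -0.001, -0.0]
[-1.4, 7.7, 0.2] [0.001, -0.001, -0.0]
[-1.4, 11.7, 0.2] [0.001, -0.001, -0.0]
[-1.7, 15.8, 0.2] [0.001, -0.001, -0.02]
[-1.9, 19.9, 0.2] [0.001, -0.001, -0.04]
[-2.1, 24.0, 0.3] [0.001, -0.001, -0.06]
[-2.2, 28.1, 0.3] [0.001, -0.001, -0.08]
[-2.2, 32.2, 0.3] [0.001, -0.001, -0.1]
```

```bash
python3 -m creep '[{"translation":[-1,4,0],"angular":[0,0,0],"jaw":0},{"translation":[-1,8,0],"angular":[0,0,0],"jaw":0},{"translation":[-1,12,0],"angular":[0,0,0],"jaw":0},{"translation":[-1,16,0],"angular":[0,0,-0.02],"jaw":0},{"translation":[-2,20,0],"angular":[0,0,-0.04],"jaw":0},{"translation":[-2,24,0],"angular":[0,0,-0.06],"jaw":0},{"translation":[-2,28,0],"angular":[0,0,-0.08],"jaw":0},{"translation":[-2,32,0],"angular":[0,0,-0.1],"jaw":0}]'
python3 see.py s4
```

```text
t: 7.2
ee_pos: [511.0, -139.7, 27.9]
orientation: [-2.996, -0.945, 0.0]
ft_force: [-1.6, 2.3, 2.3]
width: 0.5
grasp_force: 1.1
TCP th 0.5205058273354928 r 206.00136560049967 [ 511.17986223 -139.94840157   27.86887128] 7.3
```

View pics/s4w.png

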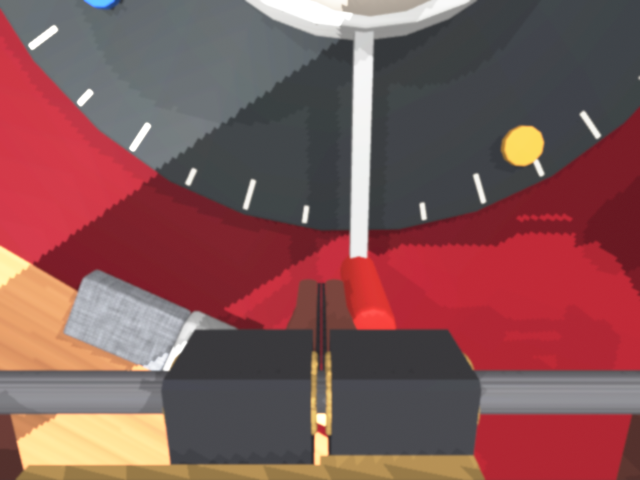

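Contact made: the post is now pushed by the finger's flank (3 N) and the bar runs from (363,35) to (359,250). I'll measure the lever angle and contact offset from the bar's edges.

```bash
cat > lever.py <<'E'
import sys
from m import *
from plan import *
def measure(w,u0):
    # per-row bar centre, tracking from u0 at row 200 upwards; fit world line at z=34
    pts=[];u=u0
    for v in range(215,90,-3):
        a=w[v,:].astype(int);g=(a.min(1)>115)&(a.max(1)-a.min(1)<40)
        k=[x for x in range(int(u)-22,int(u)+23) if 0<=x<640 and g[x]]
        if 6<=len(k)<=30:u=np.mean(k);pts.append(pix2w("wrist",u,v,34)[:2])
    pts=np.array(pts);c=pts.mean(0);d=np.linalg.svd(pts-c)[2][0];d*=-np.sign(d[0])
    return np.arctan2(-d[1],-d[0]),np.arctan2(*(A-c)[::-1]),len(pts)
if __name__=="__main__":
    w=cv2.imread(f"pics/{sys.argv[1]}.png")[:,:,::-1]
    th_d,th,n=measure(w,float(sys.argv[2]));p,r,o=cur();d=A-p[:2];t=np.arctan2(d[1],d[0])
    u,v=blob(w,(400,60,640,240),gold);G=pix2w("wrist",u.mean(),v.mean(),17);tg=np.arctan2(*(A-G[:2])[::-1])
    print("lever dir",th_d,"by axis",th,n,"gold",len(u),G,tg,"to go",tg-th,"TCP th",t,"offset",(th-t)*205)
E
python3 lever.py s4w 360
```

```text
lever dir 0.6110137741867189 by axis 0.6098778911347957 42 gold 194 [ 620.62455649 -185.85151406   17.        ] 1.1339215638605975 to go 0.5240436727258018 TCP th 0.5205058273354928 offset 18.321273078857107
```

```bash
python3 - <<'E'
from plan import *
T=[arc(.61+.025*k,18.3,28) for k in range(1,17)]
rows(T[:8]);print();rows(T[8:],(T[7][0],tool(T[7][1])))
E
```

```text
[-0.2, 5.2, -0.1] [0.0, -0.0, -0.025]
[-0.5, 10.4, -0.1] [0.0, -0.0, -0.05]
[-0.6, 15.5, -0.1] [0.0, -0.0, -0.075]
[-0.6, 20.7, -0.1] [0.0, -0.0, -0.1]
[-0.5, 25.8, -0.1] [0.0, -0.0, -0.125]
[-0.3, 31.0, -0.1] [0.0, -0.0, -0.15]
[0.1, 36.1, -0.1] [0.0, -0.0, -0.175]
[0.6, 41.2, -0.1] [0.0, -0.0, -0.2]

[-0.4, 5.1, 0.0] [0.0, 0.0, -0.025]
[-0.7, 10.3, 0.0] [0.0, 0.0, -0.05]
[-0.8, 15.4, 0.0] [0.0, 0.0, -0.075]
[-0.8, 20.6, 0.0] [0.0, 0.0, -0.1]
[-0.7, 25.7, 0.0] [0.0, 0.0, -0.125]
[-0.4, 30.8, 0.0] [0.0, 0.0, -0.15]
[-0.1, 36.0, 0.0] [0.0, 0.0, -0.175]
[0.5, 41.1, 0.0] [0.0, 0.0, -0.2]
```

```bash
python3 -m creep '[{"translation":[0,5,0],"angular":[0,0,-0.025],"jaw":0},{"translation":[-0.5,10.5,0],"angular":[0,0,-0.05],"jaw":0},{"translation":[-0.5,15.5,0],"angular":[0,0,-0.075],"jaw":0},{"translation":[-0.5,20.5,0],"angular":[0,0,-0.1],"jaw":0},{"translation":[-0.5,26,0],"angular":[0,0,-0.125],"jaw":0},{"translation":[0,31,0],"angular":[0,0,-0.15],"jaw":0},{"translation":[0,36,0],"angular":[0,0,-0.175],"jaw":0},{"translation":[0.5,41,0],"angular":[0,0,-0.2],"jaw":0}]'
python3 see.py s5; python3 lever.py s5w 360
python3 -m creep '[{"translation":[-0.5,5,0],"angular":[0,0,-0.025],"jaw":0},{"translation":[-0.5,10.5,0],"angular":[0,0,-0.05],"jaw":0},{"translation":[-1,15.5,0],"angular":[0,0,-0.075],"jaw":0},{"translation":[-1,20.5,0],"angular":[0,0,-0.1],"jaw":0},{"translation":[-0.5,26,0],"angular":[0,0,-0.125],"jaw":0},{"translation":[-0.5,31,0],"angular":[0,0,-0.15],"jaw":0},{"translation":[0,36,0],"angular":[0,0,-0.175],"jaw":0},{"translation":[0.5,41,0],"angular":[0,0,-0.2],"jaw":0}]'
python3 see.py s6; python3 lever.py s6w 360
```

```text
t: 8.3
ee_pos: [535.0, -173.0, 27.8]
orientation: [-2.886, -1.24, -0.0]
ft_force: [-1.2, 1.9, 0.7]
width: 0.2
grasp_force: 1.1
TCP th 0.7215422767201883 r 205.6207554354247 [ 535.52242858 -173.32142875   27.91623361] 8.4
lever dir 0.8077472182833102 by axis 0.8114695112331104 42 gold 389 [ 620.09613386 -188.57984287   17.        ] 1.1379809729036499 to go 0.32651146167053946 TCP th 0.7215422767201883 offset 18.435083075149024
t: 9.4
ee_pos: [565.0, -201.0, 27.9]
orientation: [-2.748, -1.522, 0.0]
ft_force: [-2.2, 0.4, 0.6]
width: 0.3
grasp_force: 1.1
TCP th 0.921107771533303 r 205.64346672323944 [ 565.49836199 -201.24818431   27.91889818] 9.5
lever dir 0.9912145496910477 by axis 1.0103925340044129 42 gold 269 [ 626.4677405  -189.76932549   17.        ] 1.176079593395389 to go 0.16568705939097605 TCP th 0.921107771533303 offset 18.303376306577515
```

```bash
python3 - <<'E'
from m import *
from plan import *
w=cv2.imread("pics/s6w.png")[:,:,::-1]
m=cv2.inRange(cv2.cvtColor(w,cv2.COLOR_RGB2HSV),(14,110,90),(32,255,255));m[:,:330]=0;m[240:]=0
n,l,st,c=cv2.connectedComponentsWithStats(m)
for i in range(1,n):
    if st[i,4]>60:
        G=pix2w("wrist",*c[i],17);print(st[i],c[i],G,np.hypot(*(A-G[:2])),np.arctan2(*(A-G[:2])[::-1]))
T=[arc(1.01+.13*k/8,18.3,28) for k in range(1,9)];rows(T)
E
```

```text
[ 379  169   40   40 1254] [398.38516746 188.03668262] [ 621.89818569 -186.85780696   17.        ] 164.10972320132245 1.1435480789677064
[-0.4, 3.3, -0.1] [0.001, -0.0, -0.016]
[-0.7, 6.6, -0.1] [0.001, -0.0, -0.032]
[-0.8, 10.0, -0.1] [0.001, -0.0, -0.048]
[-0.9, 13.3, -0.1] [0.001, -0.0, -0.065]
[-1.0, 16.7, -0.1] [0.001, -0.0, -0.081]
[-1.0, 20.0, -0.1] [0.001, -0.0, -0.097]
[-0.9, 23.3, -0.1] [0.001, 0.0, -0.113]
[-0.8, 26.7, -0.1] [0.001, 0.0, -0.13]
```

```bash
python3 -m creep '[{"translation":[-0.5,4,0],"angular":[0,0,-0.02],"jaw":0},{"translation":[-0.5,8,0],"angular":[0,0,-0.04],"jaw":0},{"translation":[-1,12,0],"angular":[0,0,-0.058],"jaw":0},{"translation":[-1,15.5,0],"angular":[0,0,-0.075],"jaw":0},{"translation":[-1,18.5,0],"angular":[0,0,-0.09],"jaw":0},{"translation":[-1,21,0],"angular":[0,0,-0.102],"jaw":0},{"translation":[-1,23,0],"angular":[0,0,-0.112],"jaw":0},{"translation":[-1,24.5,0],"angular":[0,0,-0.12],"jaw":0}]'
python3 see.py s7; python3 lever.py s7w 360
python3 - <<'E'
from m import *
from plan import *
w=cv2.imread("pics/s7w.png")[:,:,::-1]
m=cv2.inRange(cv2.cvtColor(w,cv2.COLOR_RGB2HSV),(14,110,90),(32,255,255));m[:,:300]=0;m[240:]=0;m[:,450:]=0;m[:100]=0
n,l,st,c=cv2.connectedComponentsWithStats(m)
for i in range(1,n):
    if st[i,4]>20: print(st[i],c[i])
print(w2pix("wrist",(621.9,-186.9,17)))
cv2.imwrite("pics/s7c.png",cv2.resize(w[80:280,270:470,::-1],(600,600),interpolation=2))
E
```

```text
t: 10.5
ee_pos: [585.2, -214.6, 27.9]
orientation: [2.653, 1.683, 0.0]
ft_force: [-1.6, 1.4, 0.6]
width: 0.4
grasp_force: 1.0
TCP th 1.0374211849090644 r 205.79058903251385 [ 585.26730762 -214.70543507   27.88972113] 10.6
lever dir 1.1231601868851382 by axis 1.127906817676234 42 gold 0 [nan nan nan] nan to go nan TCP th 1.0374211849090644 offset 18.549554717269743
[370 174  13  35 329] [375.03039514 191.12462006]
[343 176   9  30 189] [347.42857143 190.43915344]
[362.26725498 190.80277239]lever.py:16: RuntimeWarning: Mean of empty slice.
  u,v=blob(w,(400,60,640,240),gold);G=pix2w("wrist",u.mean(),v.mean(),17);tg=np.arctan2(*(A-G[:2])[::-1])
  ret = ret.dtype.type(ret / rcount)
```

View pics/s7c.png

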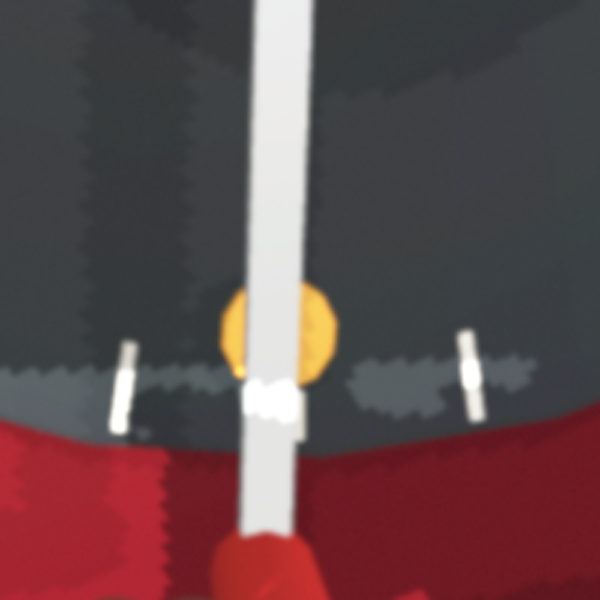

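Crop: the bar crosses the gold with a 9 px strip on the left and 13 px on the right. After the parallax correction it is about 2.5 mm short at the disc, so I need about 3 mm more at the post.

```bash
python3 -m creep '[{"translation":[0,1,0],"angular":[0,0,-0.005],"jaw":0},{"translation":[0,2,0],"angular":[0,0,-0.01],"jaw":0},{"translation":[0,2.6,0],"angular":[0,0,-0.013],"jaw":0},{"translation":[0,3,0],"angular":[0,0,-0.015],"jaw":0},{"translation":[0,3,0],"angular":[0,0,-0.015],"jaw":0},{"translation":[0,3,0],"angular":[0,0,-0.015],"jaw":0},{"translation":[0,3,0],"angular":[0,0,-0.015],"jaw":0},{"translation":[0,3,0],"angular":[0,0,-0.015],"jaw":0}]'
python3 see.py s8; python3 lever.py s8w 360 2>/dev/null
```

```text
t: 11.6
ee_pos: [587.8, -215.9, 27.9]
orientation: [2.641, 1.702, 0.0]
ft_force: [-2.3, -1.2, -0.2]
width: 0.4
grasp_force: 0.8
TCP th 1.0510141242335747 r 205.56101622529016 [ 587.79966918 -215.9120339    27.88927554] 11.7
lever dir 1.1347109975741914 by axis 1.1414845065672858 42 gold 0 [nan nan nan] nan to go nan TCP th 1.0510141242335747 offset 18.546428378410795
```

```bash
python3 -m creep '[{"translation":[0,-4,0],"angular":[0,0,0],"jaw":0},{"translation":[-2,-14,0],"angular":[0,0,0],"jaw":0},{"translation":[-6,-28,0],"angular":[0,0,0],"jaw":0},{"translation":[-12,-40,-10],"angular":[0,0,0],"jaw":0},{"translation":[-15,-45,-45],"angular":[0,0,0],"jaw":0},{"translation":[-20,-50,-90],"angular":[0,0,0],"jaw":0},{"translation":[-25,-60,-130],"angular":[0,0,0],"jaw":0},{"translation":[-30,-70,-150],"angular":[0,0,0],"jaw":0}]'
python3 -m creep '[{"translation":[-20,-30,0],"angular":[0,0,0],"jaw":0},{"translation":[-40,-70,0],"angular":[0,0,0],"jaw":0},{"translation":[-40,-110,0],"angular":[0,0,0],"jaw":0},{"translation":[-40,-150,0],"angular":[0,0,0],"jaw":0},{"translation":[-40,-180,0],"angular":[0,0,0],"jaw":0},{"translation":[-40,-180,0],"angular":[0,0,0],"jaw":0},{"translation":[-40,-180,0],"angular":[0,0,0],"jaw":0},{"translation":[-40,-180,0],"angular":[0,0,0],"jaw":0}]'
python3 - <<'E'
from m import *
from plan import *
t=ctrl.get_image("top")[:,:,::-1];s=ctrl.get_image("side")[:,:,::-1]
a=cv2.resize(t[170:320,340:490],(400,400),interpolation=2);b=cv2.resize(s[200:350,340:490],(400,400),interpolation=2)
cv2.imwrite("pics/end.png",np.hstack([a,b]))
for c in("top","side"):
  for n,z in dict(jar_mid=32,can_mid=42,brush=5).items():
    for d in ctrl.look_for(c,n)[:1]:
        r=d["rect"];print(c,n,pix2w(c,(r[0]+r[2])/2,(r[1]+r[3])/2,z).round())
E
```

```text
t: 12.7
ee_pos: [511.6, -214.8, 181.0]
orientation: [2.638, 1.7, 0.003]
ft_force: [-0.9, 0.1, 0.6]
width: 0.3
grasp_force: 0.0
t: 13.7
ee_pos: [332.2, -176.9, 178.2]
orientation: [2.64, 1.701, 0.001]
ft_force: [-0.3, -0.2, 0.4]
width: 0.4
grasp_force: 0.0
top jar_mid [533. 203.  32.]
top can_mid [ 722. -307.   42.]
top brush [ 419. -133.    5.]
side jar_mid [556. 193.  32.]
side can_mid [ 719. -311.   42.]
side brush [681. -57.   5.]
```

View pics/end.png

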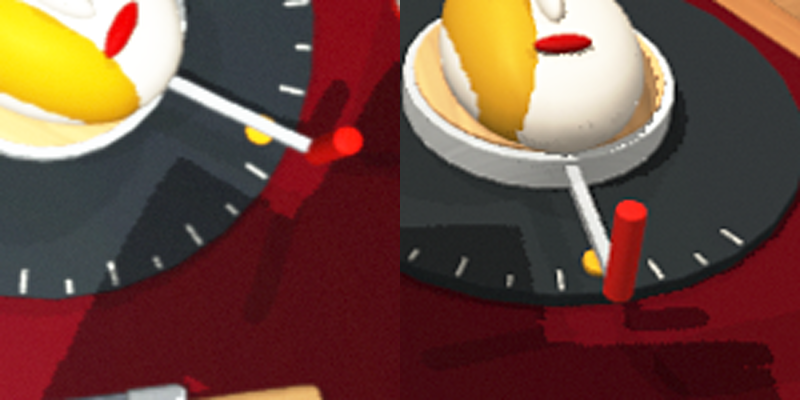

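Crop: the bar is over the gold, but more gold shows on the lower-left side in both views. I'll check numerically whether that is parallax or the lever moved.

```bash
python3 - <<'E'
from m import *
from plan import *
ang=lambda P:np.arctan2(*(A-np.array(P)[:2])[::-1])
t=ctrl.get_image("top")
u,v=blob(t,(440,200,490,250),lambda r,g,b:(r>215)&(g<60)&(b<60));P=pix2w("top",u.mean(),v.mean(),95);print("post",len(u),u.mean(),v.mean(),P,ang(P),np.hypot(*(A-P[:2])))
# bar in crop: crop px (180..300)
s=t[190:240,405:458].astype(int);m=(s.min(2)>125)&(s.max(2)-s.min(2)<45)
n,l,st,c=cv2.connectedComponentsWithStats(m.astype(np.uint8));i=1+np.argmax(st[1:,4]);print(st[i])
vv,uu=np.nonzero(l==i);k=(uu>8);Q=np.array([pix2w("top",a+405,b+190,33)[:2] for a,b in zip(uu[k],vv[k])])
cc=Q.mean(0);d=np.linalg.svd(Q-cc)[2][0];d*=-np.sign(d[0]);print("bar dir",np.arctan2(-d[1],-d[0]),"by axis",ang(cc),len(Q),cc)
w=ctrl.get_image("wrist");cv2.imwrite("pics/end_w.png",w[:,:,::-1])
print("gold in wrist px",w2pix("wrist",(622,-187,17)),"predicted strips: bar at gold",w2pix("top",[*(A-164*np.array([np.cos(1.1435),np.sin(1.1435)])),34]),w2pix("top",(622,-187,17)))
g=np.array(t[205:235,428:452]).astype(int);gm=(g[...,0]>150)&(g[...,1]>110)&(g[...,2]<100);y,x=np.nonzero(gm);print("gold px",len(x),x.mean()+428,y.mean()+205)
print("axis px",w2pix("top",[*A,34]))
E
```

```text
post 89 469.82022471910113 222.4494382022472 [ 604.80047381 -221.04144761   95.        ] 1.136646824017549 202.3101390135583
[  0   0  52  37 335]
bar dir 1.1368096546389412 by axis 1.1405061643790173 263 [ 625.74942652 -177.27004405]
gold in wrist px [646.20970452  79.38633212] predicted strips: bar at gold [439.73705722 216.77605599] [437.53370634 217.99869669]
gold px 38 435.86842105263156 220.73684210526315
axis px [357.08992265 178.02123384]
```

Lever is at 1.137–1.141 rad and gold at 1.1435 rad, under 1 mm apart at the disc. The uneven gold strips are parallax, as predicted. Nothing else has moved, so I'm handing in.

```bash
python3 -c "
from workcell import ctrl
print(ctrl.close_job())"
```

```text
the job is handed in; nothing more can be done
None
```

The lever arm lies across the middle of the gold mark, within about 1 mm by camera measurement, and stayed put as the arm drew clear; the mask wasn't touched, and the jar, can and brush are where they were, at about 14 s of the 38 s allowed.

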